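# Drag the die plate out from under the press guard and lay it in the tray

### The job

The steel die plate has been left under the low guard of the hand press, sunk between its side rails where it cannot be gripped: press down gently on its bare top and drag it back out by friction, towards the open apron, until at least half of it lies flat on the apron. Then pick it up and gently lay it flat on the floor of the shallow tray, and let go, leaving the other things on the bench where they are.

Things in the scene. Friction and masses are not known exactly. Their poses are not given: they have to be found in the camera images.
- press: Low grey hand die press, fixed. Origin on the bench, under the middle of the line where rails end and apron begins; z up, x along the channel from the open apron (-x, robot's side) to the guard (+x). Flat bed 116 mm wide, top 15 mm above the bench, x = -150 to +190 mm; x < 0 is bare apron. A crank on the +y side at x = 165 mm reaches y = 112 mm, 81 mm high.
- plate: Loose plain steel die plate, 130 mm (its x) by 60 mm (its y) by 8 mm, 0.34 to 0.54 kg. Origin at the centre of its underside, z up. It starts flat on the bed, x along the channel, front edge 10 to 30 mm inside the rail ends, rear under the guard: 50 to 70 mm of its top is bare, 1 mm below the rail tops. It slides dry: it follows only a finger pressed with about 14 to 18 N; at less the finger slips.
- plate_mid (a point): Centre of the die plate, half-way up (4 mm above its underside); axes as the plate's.
- tray: Shallow blue plastic tray, fixed to the bench left or right of the press (a carton stands on the other side). Outside 200 mm (its x) by 160 mm (its y) by 22 mm high, walls and floor 4 mm thick (floor's top 4 mm above the origin). Origin at the centre of its underside, z up.
- carton: Closed cardboard carton, 170 mm (its x) by 130 mm by 50 mm high, fixed. Origin at the centre of its underside. Leave alone.
- label_roll: Roll of blank labels, 100 mm across, 60 mm high, standing on its flat face, loose, beyond the tray or carton. Origin at the centre of its underside. Leave alone.
- cleaner: White plastic bottle, 60 mm across, 150 mm high, standing loose, beyond the tray or carton. Origin at the centre of its underside. Leave alone.
- rail_end (a point): Middle of the line on the bed's top where the rails end and the apron begins (x = 0 of the press, 15 mm above the bench); axes as the press's. From here towards +x two fixed rails, 9 mm high above the bed, leave a channel 63 mm wide. The press is damaged if the plate bears on it with over 30 N in all (weight, pressing, drag, even a brief knock: touch down at under 10 mm/s) while the plate's middle is between the rails.
- guard_front (a point): Top front edge of the guard, mid-width: x = 80 mm of the press, 54 mm above the bench; axes as the press's. The guard roofs the channel from here to x = 190 mm, its underside 19 mm above the bed; a roller on it stands 65 mm above the bench.
Not all that is in view belongs to the job. Of the things like the plate, leave any that is purple or turquoise; of the rest the smaller one is meant.

How it is judged (in metres and radians):
On the way, in this order (a step that is already met when the one before it is completed fails the run):
1. the plate lies flat on the bed with at least half of its length out on the open apron (x of plate_mid in the frame of press below 0 m and z of plate in the frame of press below 0.018 m and angle between plate's own z axis and vertical below 0.03 rad), for 0.2 s.
2. the plate is lifted clear of the press (z of plate in the frame of press above 0.03 m), for 0.1 s.
At the end, for the whole second after the job is handed in: The plate lies flat (within 3 degrees) and at rest on the tray's floor (underside less than 8 mm above the tray's underside), inside its walls, its centre within 65 mm of the tray's centre, released (horizontal distance between plate_mid and tray below 0.065 m and z of plate in the frame of tray below 0.008 m and angle between plate's own z axis and vertical below 0.05 rad and linear speed of plate below 0.02 m/s and contact force between the fingers and plate below 0.1 N); the robot touches nothing.
It fails at once if the plate bears on the press with more than 30 N while its middle is still between the rails (contact force between plate and press above 30 N and x of plate_mid in the frame of press above 0 m).
It fails at once if the plate is dropped or forced into the tray (more than 60 N) (contact force between plate and tray above 60 N).
It fails at once if the label roll is moved more than 20 mm (distance of label_roll from where it was at the start of the episode above 0.02 m).
It fails at once if the bottle is moved more than 20 mm (distance of cleaner from where it was at the start of the episode above 0.02 m).
It also fails if it takes over 67 s, if anything falls off the work surface, if the arm or the gripper's body presses on something with over 40 N, if the wrist force passes 120 N, or if a joint passes its speed limit or range.

### The arm

A 6-joint arm with a two-finger parallel gripper is mounted at the origin on the work surface. World frame = base frame: x ahead of the robot, y to its left, z up, the work surface at z = 0. Lengths are in mm, angles in rad, forces in N, time in s.
With the tool pointing down it reaches from about 300 to 850 mm from the base axis. Payload 5.4 kg.
Tool frame: the origin (TCP) lies between the finger pads; the fingertips stand manip.tip_extent ahead of it and the grasp point (between the pads) lies 6 mm ahead of it (manip.tip_extent is the distance from the TCP to the fingertips, in mm); z points along the fingers, y is the line along which they close (so a half turn about z gives the same grasp; the last joint's range is limited). The gripper opens to 85 mm and grips with 20 to 120 N. Pads are 22 mm wide; open, the fingers measure 114 mm over their backs; the gripper's body (76 mm by 85 mm) begins 54 mm behind the grasp point. The pads swing forward as they close: fully open they stand 13 mm farther back than shut.
Start: joints at [1.12, 0.158, 1.597, -0, 1.386, -0.21], TCP at [137.137, 558.39, 256.299] pointing down, gripper open.
Joint ranges: [-2.91, 2.91], [-0.94, 2.29], [0.18, 2.7], [-1.29, 4.43], [0.17, 2.64], [-3, 3]. Speed limits (rad/s): [2.57, 2.57, 3.14, 3.14, 3.14, 3.14].

### API

Orientations are given as a unit quaternion [x, y, z, w].
In Python, from rig import manip, optics, job gives the robot as it stands.
- The arm moves only by the shell command python3 -m creep 'ROWS'. ROWS is JSON, one flat list of numbers, 7 for each row, row after row: the finger opening in mm, from 0 to 85.4, then the shift along the world's x, y, z scaled (see below), then the turn, a rotation vector about the world's x, y, z scaled (see below). A call has 1 to 10 rows; each row is the pose to reach, as a shift and turn from the pose commanded when the call began, turning the shorter way round; what a row does not reach only later rows make up. The controller multiplies each number of a shift by 0.25 m and each number of a turn by 360 degrees. A row lasts 1/10 s, in which the tool goes at most 50 mm and 8.59 degrees, less where a joint would pass 70% of its speed; a pose out of reach is approached as far as the arm can. A call with a number of a shift or a turn outside -1 to 1 is refused whole. A call with a gripper value outside its range is refused whole. The fingers move at their own pace and stop on an object; the grip force is fixed at half the most. Time passes only in rows, so rows that repeat a pose let the fingers close. It gives the time, the measured TCP pose, the force, the opening and the grip force at its end, in the units of the state.
- manip.get_obs(): the state, without advancing time (a new reading comes with each control period).
- optics.snapshot(name): name is "scene" or "top"; returns the picture (400x640x3 uint8, red, green, blue); there is no depth.
- optics.camera_model(name): a dict with "mtx" (3x3 intrinsics, pixels), "R" (3x3) and "t" (3): a world point X has camera coordinates R X + t. Camera axes: x right, y down, z forward; pixel columns grow to the right and rows downward; lengths in mm; the calibration is good to about 2 mm. A picture is of the moment at which its call begins. camera_model takes no time and is no camera call.
- job.finish_job(): hands the job in; it is judged then, once.
The state is a dict: "time_s": time; "joint_positions": joint angles; "dq": joint speeds; "joint_efforts": joint torques, N m; "eef_pos": TCP position; "tool_rot": TCP orientation; "wrist_force": force on the tool from outside, world axes, zero at the start; "torque": the same for the moment, N m; "grip_width": finger opening in mm; "finger_force": force on a finger pad.
Only numpy, scipy, OpenCV 4.12 (cv2) and the standard library are available. Lean on these libraries where they do the work, as an engineer would, in place of code of your own. Each camera call takes 0.05 s, during which the arm holds its last target. There are 200 camera calls.

## Working session

There is one attempt and no reset: what is moved stays moved. The work goes in short steps, Python scripts to look and compute and a shell command to move; the robot and the scene stay as the last step left them, time stands still between calls to the robot, and variables do not carry over. Pictures are saved under pics/ and viewed, at most 12 in all, crops included, and the job is handed in when it is done.

```bash
mkdir -p pics; ls
python3 - <<'E'
from rig import manip, optics, job
import cv2,numpy as np
for n in("scene","top"):
    cv2.imwrite(f"pics/{n}0.png",optics.snapshot(n)[:,:,::-1]); m=optics.camera_model(n)
    print(n,np.round(m["mtx"],1).tolist(),np.round(-np.array(m["R"]).T@np.array(m["t"])))
print(manip.tip_extent,manip.get_obs())
E
```

```text
pics
scene [[424.9, 0.0, 320.3], [0.0, 424.9, 195.9], [0.0, 0.0, 1.0]] [1721.  345.  728.]
top [[491.2, 0.0, 319.6], [0.0, 491.2, 204.9], [0.0, 0.0, 1.0]] [ 464.   99. 1289.]
25.0 {'time_s': 0.1, 'joint_positions': array([ 1.11989939e+00,  1.58987654e-01,  1.59813406e+00,  7.91069538e-06,
        1.38622631e+00, -2.10084679e-01]), 'dq': array([ 0.0005067 , -0.00113206, -0.00466455,  0.00092704, -0.00122864,
       -0.00081117]), 'joint_efforts': array([-4.91806156e-05, -3.96992719e+01, -3.32335031e+01, -1.67747612e-04,
        4.16081515e-03,  1.92251071e-05]), 'eef_pos': array([136.9123025 , 557.93038744, 255.40052129]), 'tool_rot': array([ 1.20116085e-01,  9.92759465e-01, -8.28927042e-04, -2.88492725e-04]), 'wrist_force': array([-0.4070021 ,  0.32215543,  0.3968331 ]), 'torque': array([-0.00653558, -0.01039756,  0.0273479 ]), 'finger_force': 0.0, 'grip_width': 85.35393619089967}
```

View pics/scene0.png

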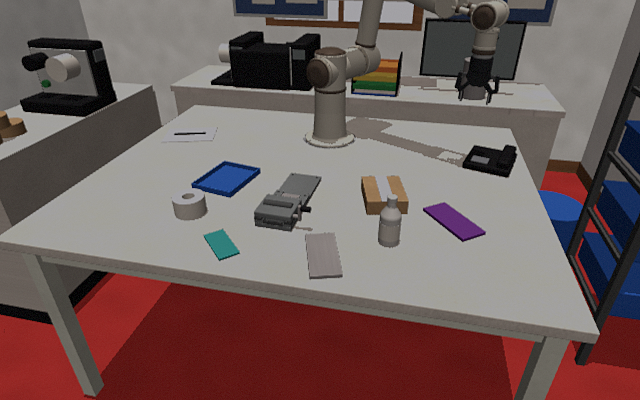

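View pics/top0.png

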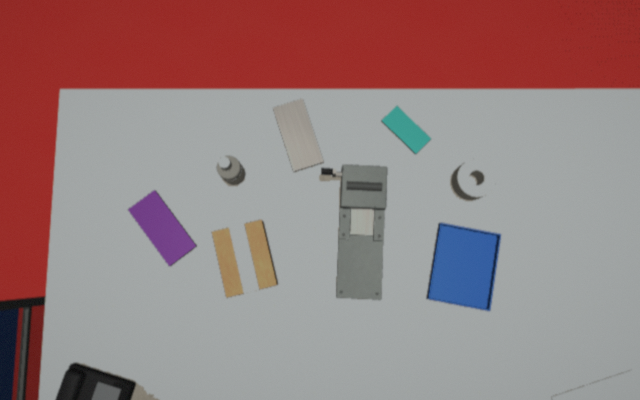

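The top view shows the press at (362,232), with crank left (so its +x points up in the image), the tray at (464,266), the carton at (244,258), the roll at (472,181) and the bottle at (230,168). There are four plate-like candidates:
- purple (162,228): excluded by colour
- turquoise (406,130): excluded by colour
- large pale plate (298,135): loose, and the bigger of the two left
- small pale plate (362,222): between the press rails under the guard, smaller, so this is the one meant

I'll confirm it in one enlarged crop.

```bash
cat > h.py <<'E'
import cv2,numpy as np
from rig import manip, optics, job
def unproj(n,px,z):
    m=optics.camera_model(n);K,R,t=[np.array(m[k]) for k in("mtx","R","t")]
    c=-R.T@t;out=[]
    for p in np.atleast_2d(px):
        d=R.T@np.linalg.inv(K)@np.array([*p,1.]);out.append(c+d*(z-c[2])/d[2])
    return np.array(out)
E
python3 - <<'E'
from h import *
im=cv2.imread("pics/top0.png")
a=cv2.resize(im[150:310,310:400],None,fx=3.7,fy=3.7,interpolation=cv2.INTER_CUBIC)
cv2.imwrite("pics/crop.png",a)
hsv=cv2.cvtColor(im,cv2.COLOR_BGR2HSV)
m=cv2.inRange(hsv,(105,150,40),(125,255,255));m[:,:400]=0;m[:200]=0;m[330:]=0
c=max(cv2.findContours(m,0,2)[0],key=cv2.contourArea);b=cv2.boxPoints(cv2.minAreaRect(c))
print(b,unproj("top",b,22),unproj("top",b,22).mean(0))
E
```

```text
[[427.23227 299.36005]
 [439.45334 223.58923]
 [500.856   233.49286]
 [488.63492 309.26367]] [[ 386.15133818 -182.55554548   22.        ]
 [ 579.31949776 -220.27850457   22.        ]
 [ 553.27615748 -378.57526785   22.        ]
 [ 360.9647212  -337.79034278   22.        ]] [ 469.92792865 -279.79991517   22.        ]
```

View pics/crop.png

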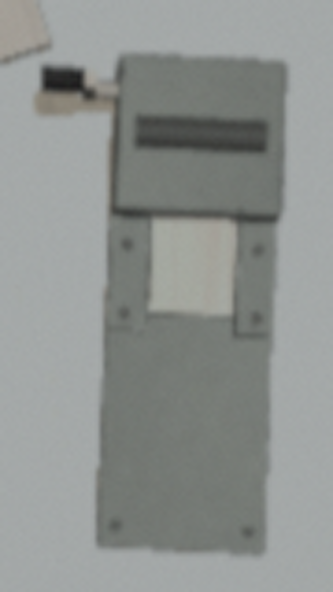

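The crop confirms it: a pale bare plate between the rails, front edge at about (192,315) in crop pixels. The rail ends are at y≈331, the guard front at y≈215 and the apron end at y≈550.

Run:
```python
from h import *
f=lambda p,z:unproj("top",(np.array(p)+.5)/3.7-.5+[310,150],z)
ap=f([[97,546],[264,553]],15);rl=f([[106,327],[269,336]],24);gd=f([[113,213],[279,219]],54);pf=f([[150,314],[235,317]],23);pr=f([[152,218],[239,220]],23)
back=f([[120,55],[287,64]],54)
for n in("ap","rl","gd","back","pf","pr"): v=eval(n);print(n,v.round(1)[:,:2].tolist(),v.mean(0).round(1),"w",np.linalg.norm(v[1]-v[0]).round(1))
d=(gd.mean(0)-ap.mean(0))[:2];print("len",np.linalg.norm(d),"yaw",np.degrees(np.arctan2(d[1],d[0])))
d=(rl.mean(0)-ap.mean(0))[:2];print("len",np.linalg.norm(d))
for v in(ap,gd,rl,back,pf): w=(v[0]-v[1]);print(np.degrees(np.arctan2(-w[0],w[1])))
from scipy.spatial.transform import Rotation as R
print(R.from_quat(manip.get_obs()["tool_rot"]).as_matrix().round(3))
```

```text
ap [[391.8, 49.4], [386.7, -65.8]] [389.3  -8.2  15. ] w 115.4
rl [[542.4, 42.5], [535.9, -71.0]] [539.1 -14.2  24. ] w 113.6
gd [[618.6, 38.4], [614.2, -75.3]] [616.4 -18.4  54. ] w 113.8
back [[728.9, 32.7], [722.4, -83.0]] [725.7 -25.2  54. ] w 115.9
pf [[551.4, 11.7], [549.2, -47.6]] [550.3 -18.   23. ] w 59.3
pr [[618.9, 9.6], [617.4, -51.6]] [618.1 -21.   23. ] w 61.1
len 227.35207181927936 yaw -2.5803595020509755
len 149.95759894936225
-2.533585359706953
-2.1900398606096627
-3.286682942940031
-3.2156773073435754
-2.146953680087094
[[-0.971  0.238 -0.001]
 [ 0.238  0.971 -0.002]
 [ 0.    -0.002 -1.   ]]
```

```bash
python3 -m creep '[0,0.592,-0.768,0,0,0,0.031, 0,0.592,-0.768,0,0,0,0.031, 0,0.592,-0.768,0,0,0,0.031, 0,0.592,-0.768,0,0,0,0.031, 0,0.592,-0.768,0,0,0,0.031]' && python3 -m creep '[0,0.592,-0.768,0,0,0,0, 0,0.592,-0.768,0,0,0,0, 0,0.592,-0.768,0,0,0,0, 0,0.592,-0.768,0,0,0,0, 0,0.592,-0.768,0,0,0,0]' && python3 -m creep '[0,0.592,-0.768,0,0,0,0, 0,0.592,-0.768,0,0,0,0, 0,0.592,-0.768,0,0,0,0, 0,0.592,-0.768,0,0,0,0, 0,0.592,-0.768,0,0,0,0, 0,0.592,-0.768,0,0,0,0, 0,0.592,-0.768,0,0,0,0]'
```

```text
time_s: 0.6
eef_pos: [285.8, 364.4, 255.9]
tool_rot: [0.023, 1.0, -0.0, -0.0]
wrist_force: [0.8, 1.3, 0.4]
grip_width: 12.3
finger_force: 0.0
time_s: 1.1
eef_pos: [434.0, 172.1, 256.1]
tool_rot: [0.024, 1.0, -0.0, -0.0]
wrist_force: [0.1, 0.6, 0.6]
grip_width: -0.2
finger_force: 0.0
time_s: 1.8
eef_pos: [581.0, -18.2, 255.4]
tool_rot: [0.024, 1.0, 0.0, -0.001]
wrist_force: [-0.2, 0.6, 0.2]
grip_width: 0.0
finger_force: 0.0
```

```bash
python3 -m creep '[0,0,0,-0.16,0,0,0, 0,0,0,-0.32,0,0,0, 0,0,0,-0.48,0,0,0, 0,0,0,-0.62,0,0,0, 0,0,0,-0.72,0,0,0, 0,0,0,-0.77,0,0,0, 0,0,0,-0.784,0,0,0, 0,0,0,-0.784,0,0,0]'
python3 - <<'E'
from h import *
a=optics.snapshot("top")[:,:,::-1];b=optics.snapshot("scene")[:,:,::-1]
A=cv2.resize(a[150:310,310:400],(337,600));B=cv2.resize(b[140:260,240:340],(460,552));B=cv2.copyMakeBorder(B,0,48,0,0,0)
cv2.imwrite("pics/near.png",np.hstack([A,B]))
E
```

```text
time_s: 2.6
eef_pos: [581.4, -17.1, 61.0]
tool_rot: [0.023, 1.0, -0.0, 0.0]
wrist_force: [0.5, -0.3, 0.4]
grip_width: -0.0
finger_force: 0.0
```

View pics/near.png

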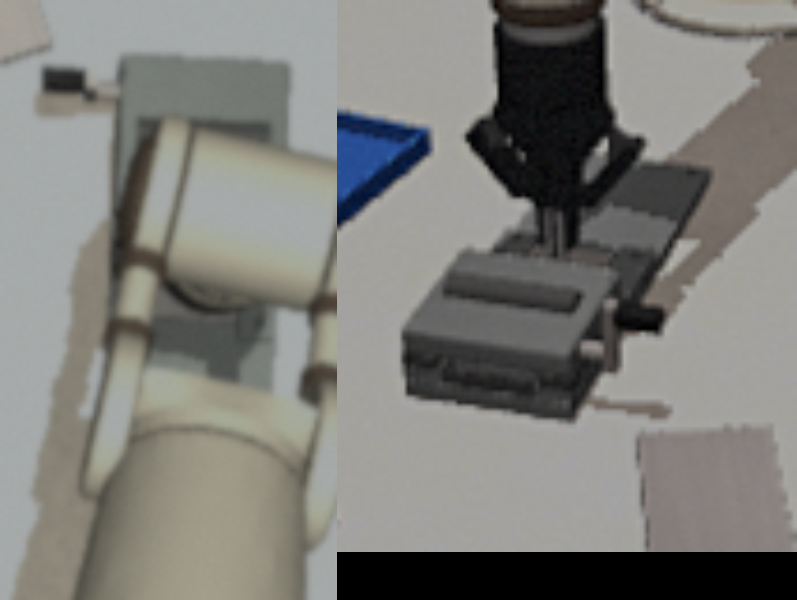

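The fingers stand over the bare plate at (555,235), in front of the guard. I'll descend slowly.

```bash
python3 -m creep '[0,0,0,-0.003,0,0,0, 0,0,0,-0.006,0,0,0, 0,0,0,-0.009,0,0,0, 0,0,0,-0.012,0,0,0, 0,0,0,-0.015,0,0,0, 0,0,0,-0.018,0,0,0, 0,0,0,-0.021,0,0,0, 0,0,0,-0.024,0,0,0, 0,0,0,-0.027,0,0,0, 0,0,0,-0.030,0,0,0]'; python3 -m creep '[0,0,0,-0.002,0,0,0, 0,0,0,-0.004,0,0,0, 0,0,0,-0.006,0,0,0, 0,0,0,-0.008,0,0,0, 0,0,0,-0.010,0,0,0]'
```

```text
time_s: 3.7
eef_pos: [581.1, -17.6, 52.7]
tool_rot: [0.023, 1.0, -0.0, -0.0]
wrist_force: [-0.5, -0.4, 0.6]
grip_width: 0.3
finger_force: 0.0
time_s: 4.2
eef_pos: [581.1, -17.6, 50.2]
tool_rot: [0.023, 1.0, -0.0, 0.0]
wrist_force: [-0.3, 0.6, 1.1]
grip_width: 0.2
finger_force: 0.0
```

```bash
for i in 1 2; do :; done; python3 -m creep '[0,0,0,-0.001,0,0,0, 0,0,0,-0.002,0,0,0, 0,0,0,-0.003,0,0,0, 0,0,0,-0.004,0,0,0]' | grep -E "eef|wrist"; python3 -m creep '[0,0,0,-0.001,0,0,0, 0,0,0,-0.002,0,0,0]'| grep -E "eef|wrist";python3 -m creep '[0,0,0,-0.001,0,0,0, 0,0,0,-0.002,0,0,0]'| grep -E "eef|wrist"
```

```text
eef_pos: [581.1, -17.6, 49.3]
wrist_force: [-0.2, -0.0, 0.5]
eef_pos: [581.2, -17.6, 48.8]
wrist_force: [0.9, 0.1, -0.4]
eef_pos: [581.1, -17.6, 48.2]
wrist_force: [-0.2, 0.0, -0.5]
```

```bash
python3 -m creep '[0,0,0,-0.001,0,0,0, 0,0,0,-0.002,0,0,0]'| grep -E "eef|wrist"; python3 -m creep '[0,0,0,-0.001,0,0,0,0,0,0,-0.001,0,0,0]'| grep -E "eef|wrist";python3 -m creep '[0,0,0,-0.001,0,0,0,0,0,0,-0.001,0,0,0]'| grep -E "eef|wrist"
```

```text
eef_pos: [581.1, -17.6, 48.0]
wrist_force: [-1.3, 0.9, 3.7]
eef_pos: [581.2, -17.6, 48.1]
wrist_force: [-2.5, -0.1, 5.4]
eef_pos: [581.2, -17.6, 48.1]
wrist_force: [-3.2, 0.6, 6.7]
```

```bash
python3 -m creep '[0,0,0,-0.001,0,0,0,0,0,0,-0.002,0,0,0,0,0,0,-0.003,0,0,0,0,0,0,-0.003,0,0,0]'| grep -E "eef|wrist"; python3 -m creep '[0,0,0,-0.001,0,0,0,0,0,0,-0.001,0,0,0,0,0,0,-0.001,0,0,0]'| grep -E "eef|wrist"
```

```text
eef_pos: [581.2, -17.6, 48.0]
wrist_force: [-6.1, 0.7, 13.7]
eef_pos: [581.2, -17.6, 48.0]
wrist_force: [-7.2, 0.5, 13.2]
```

```bash
python3 -m creep '[0,0,0,-0.001,0,0,0,0,0,0,-0.001,0,0,0]'| grep -E "eef|wrist"; python3 -m creep '[0,-0.002,0,0,0,0,0,0,-0.004,0,0,0,0,0]'| grep -E "eef|wrist"; python3 -m creep '[0,-0.003,0,0,0,0,0,0,-0.006,0,0,0,0,0]'| grep -E "eef|wrist"; python3 -m creep '[0,-0.004,0,0,0,0,0,0,-0.008,0,0,0,0,0]'| grep -E "eef|wrist"
```

```text
eef_pos: [581.2, -17.6, 48.0]
wrist_force: [-8.1, 0.9, 15.8]
eef_pos: [581.1, -17.6, 48.0]
wrist_force: [-3.3, 1.3, 11.3]
eef_pos: [581.0, -17.7, 48.1]
wrist_force: [3.6, 2.7, 6.0]
eef_pos: [579.4, -18.0, 48.1]
wrist_force: [3.8, 0.5, 5.4]
```

```bash
python3 -m creep '[0,0,0,-0.001,0,0,0,0,0,0,-0.002,0,0,0,0,0,0,-0.003,0,0,0]'| grep -E "eef|wrist"; python3 -m creep '[0,-0.003,0,-0.001,0,0,0,0,-0.006,0,-0.002,0,0,0]'| grep -E "eef|wrist"; python3 -m creep '[0,-0.004,0,-0.001,0,0,0,0,-0.008,0,-0.001,0,0,0]'| grep -E "eef|wrist"
```

```text
eef_pos: [579.4, -18.0, 48.0]
wrist_force: [-0.2, 1.3, 12.7]
eef_pos: [579.3, -18.0, 48.1]
wrist_force: [5.8, 2.2, 10.3]
eef_pos: [577.8, -18.4, 48.0]
wrist_force: [4.6, 0.3, 9.1]
```

```bash
python3 -m creep '[0,-0.004,0,-0.001,0,0,0,0,-0.008,0,-0.002,0,0,0]'| grep -E "eef|wrist"; python3 -m creep '[0,-0.004,0,-0.001,0,0,0,0,-0.008,0,-0.002,0,0,0]'| grep -E "eef|wrist"; python3 -m creep '[0,-0.004,0,0,0,0,0,0,-0.008,0,-0.001,0,0,0]'| grep -E "eef|wrist"
```

```text
eef_pos: [576.4, -18.6, 48.0]
wrist_force: [5.7, 0.9, 11.5]
eef_pos: [575.2, -18.6, 48.0]
wrist_force: [6.7, 0.8, 12.6]
eef_pos: [573.5, -18.5, 48.0]
wrist_force: [9.0, 2.1, 13.8]
```

```bash
python3 -m creep '[0,-0.004,0,-0.001,0,0,0,0,-0.008,0,-0.001,0,0,0]'| grep -E "eef|wrist"; python3 -m creep '[0,-0.004,0,-0.001,0,0,0,0,-0.008,0.001,-0.001,0,0,0]'| grep -E "eef|wrist"; python3 -m creep '[0,-0.008,0,0,0,0,0,0,-0.016,0.001,0,0,0,0]'| grep -E "eef|wrist"
python3 - <<'E'
from h import *
b=optics.snapshot("scene")[:,:,::-1]
cv2.imwrite("pics/d1.png",cv2.resize(b[140:260,240:340],(500,600)))
E
```

```text
eef_pos: [571.9, -18.5, 48.0]
wrist_force: [8.4, 2.4, 12.4]
eef_pos: [570.2, -18.4, 48.0]
wrist_force: [8.5, 2.0, 13.5]
eef_pos: [566.2, -18.2, 48.0]
wrist_force: [8.6, 1.2, 13.6]
```

View pics/d1.png

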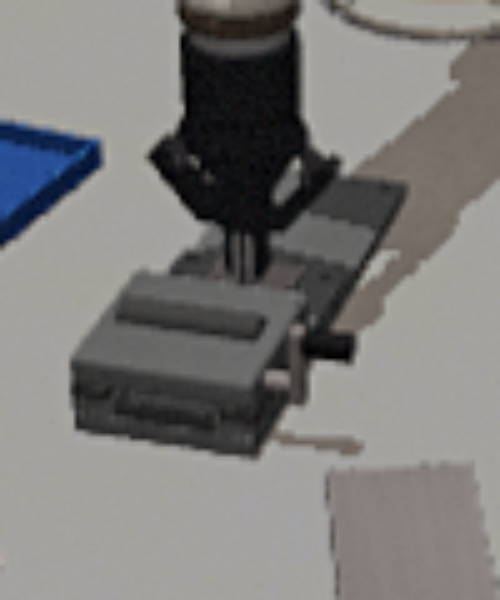

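The finger is at (240,265) in the crop with the plate edge still close beside it, so it has probably slipped up to now. I'll raise the pressing force to about 16 N.

```bash
python3 -m creep '[0,-0.002,0,-0.001,0,0,0,0,-0.004,0,-0.001,0,0,0]'| grep -E "eef|wrist"; python3 -m creep '[0,-0.002,0,-0.001,0,0,0,0,-0.004,0,-0.001,0,0,0]'| grep -E "eef|wrist"; python3 -m creep '[0,-0.004,0,0,0,0,0,0,-0.008,0,0,0,0,0]'| grep -E "eef|wrist"
python3 - <<'E'
from h import *
b=optics.snapshot("scene")[:,:,::-1]; o=cv2.imread("pics/scene0.png")
cv2.imwrite("pics/s1.png",b)
f=lambda i:cv2.resize(i[165:215,265:325],(480,400),interpolation=cv2.INTER_CUBIC)
m=optics.camera_model("scene");K,R,t=[np.array(m[k]) for k in("mtx","R","t")]
for dx in(0,5,10,15,20,30):
    p=K@(R@np.array([550.3-dx,11.7+.045*dx,23])+t);q=K@(R@np.array([549-dx,-47.6+.045*dx,23])+t);print(dx,(p/p[2])[:2].round(1),(q/q[2])[:2].round(1))
cv2.imwrite("pics/cmp.png",np.vstack([f(b),f(o)])[:800,:][:, :][::1] if 0 else np.hstack([f(o)[:,:400],f(b)[:,:400]]))
E
```

```text
eef_pos: [565.6, -18.2, 48.0]
wrist_force: [9.4, 2.5, 14.1]
eef_pos: [565.0, -18.2, 48.0]
wrist_force: [9.1, 2.7, 14.4]
eef_pos: [563.0, -18.1, 48.0]
wrist_force: [9.5, 2.5, 14.9]
0 [298.9 194.1] [281.8 192. ]
5 [299.4 193.4] [282.3 191.2]
10 [299.8 192.6] [282.8 190.5]
15 [300.3 191.9] [283.3 189.8]
20 [300.7 191.2] [283.8 189.1]
30 [301.6 189.8] [284.8 187.7]
```

View pics/cmp.png

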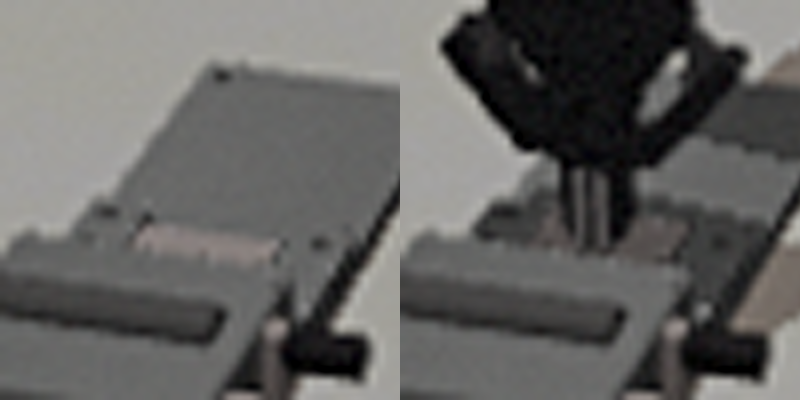

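The plate's front corner went from crop (280,240) to (288,218), which is about 2.7 px or 15 mm or more, so it now follows. I'll keep dragging and watch the force.

```bash
python3 -m creep '[0,-0.008,0,0,0,0,0,0,-0.016,0.001,0,0,0,0,0,-0.024,0.001,0,0,0,0,0,-0.032,0.001,0,0,0,0,0,-0.040,0.002,0,0,0,0]'| grep -E "eef|wrist"; python3 -m creep '[0,-0.008,0,0,0,0,0,0,-0.016,0.001,0,0,0,0,0,-0.024,0.001,0,0,0,0,0,-0.032,0.001,0,0,0,0,0,-0.040,0.002,0,0,0,0]'| grep -E "eef|wrist"
```

```text
eef_pos: [553.1, -17.7, 48.0]
wrist_force: [10.6, 2.5, 14.5]
eef_pos: [543.1, -17.4, 48.0]
wrist_force: [9.4, 1.4, 15.1]
```

```bash
python3 -m creep '[0,-0.01,0,0,0,0,0,0,-0.02,0.001,0,0,0,0,0,-0.03,0.001,0,0,0,0,0,-0.04,0.002,0,0,0,0,0,-0.05,0.002,0,0,0,0,0,-0.06,0.003,0,0,0,0,0,-0.07,0.003,0,0,0,0,0,-0.08,0.004,0,0,0,0]'| grep -E "eef|wrist"
python3 - <<'E'
from h import *
b=optics.snapshot("scene")[:,:,::-1]
cv2.imwrite("pics/d2.png",cv2.resize(b[155:215,250:330],(800,600),interpolation=cv2.INTER_CUBIC))
E
```

```text
eef_pos: [523.1, -16.9, 48.0]
wrist_force: [9.6, 0.2, 15.8]
```

View pics/d2.png

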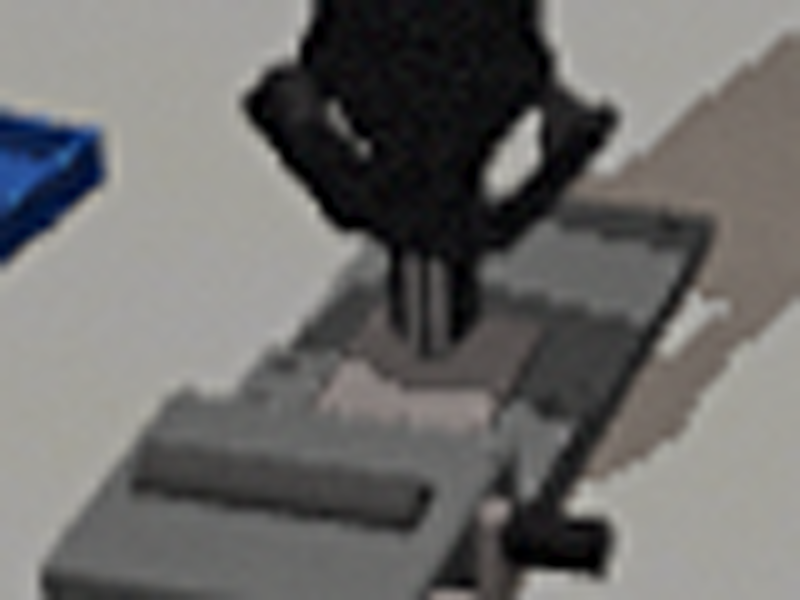

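The plate follows: its front corner is at crop (543,320), which is px (304,187). That is about 50 mm of travel, so roughly 77 mm more.

```bash
python3 -m creep '[0,-0.012,0,0,0,0,0,0,-0.024,0.001,0,0,0,0,0,-0.036,0.002,0,0,0,0,0,-0.048,0.002,0,0,0,0,0,-0.06,0.003,0,0,0,0,0,-0.072,0.003,0,0,0,0,0,-0.084,0.004,0,0,0,0,0,-0.096,0.004,0,0,0,0]'| grep -E "eef|wrist"; python3 -m creep '[0,-0.012,0,0,0,0,0,0,-0.024,0.001,0,0,0,0,0,-0.036,0.002,0,0,0,0,0,-0.048,0.002,0,0,0,0,0,-0.06,0.003,0,0,0,0,0,-0.072,0.003,0,0,0,0,0,-0.084,0.004,0,0,0,0,0,-0.096,0.004,0,0,0,0]'| grep -E "eef|wrist";python3 -m creep '[0,-0.012,0,0,0,0,0,0,-0.024,0.001,0,0,0,0,0,-0.036,0.002,0,0,0,0,0,-0.048,0.002,0,0,0,0,0,-0.06,0.003,0,0,0,0,0,-0.072,0.003,0,0,0,0,0,-0.084,0.004,0,0,0,0,0,-0.096,0.004,0,0,0,0,0,-0.096,0.004,0,0,0,0]'| grep -E "eef|wrist"
```

```text
eef_pos: [499.4, -16.2, 48.0]
wrist_force: [8.6, 0.0, 16.5]
eef_pos: [475.6, -15.4, 48.0]
wrist_force: [9.0, 0.0, 18.1]
eef_pos: [451.5, -14.6, 48.0]
wrist_force: [7.4, -0.1, 20.6]
```

```bash
python3 -m creep '[0,0,0,0.008,0,0,0,0,0,0,0.04,0,0,0,0,0,0,0.2,0,0,0,0,0,0,0.4,0,0,0,0,0,0,0.6,0,0,0,85,0,-0.2,0.6,0,0,0,85,0,-0.4,0.6,0,0,0,85,0,-0.6,0.6,0,0,0,85,0,-0.8,0.6,0,0,0,85,0,-0.8,0.6,0,0,0]'
python3 - <<'E'
from h import *
b=optics.snapshot("top")[:,:,::-1]
cv2.imwrite("pics/top2.png",b)
cv2.imwrite("pics/crop2.png",cv2.resize(b[200:310,310:410],(545,600),interpolation=cv2.INTER_CUBIC))
E
```

```text
time_s: 15.05
eef_pos: [442.2, -217.0, 192.3]
tool_rot: [0.026, 1.0, -0.001, -0.0]
wrist_force: [0.4, 0.5, -0.5]
grip_width: 72.4
finger_force: 0.0
```

View pics/crop2.png

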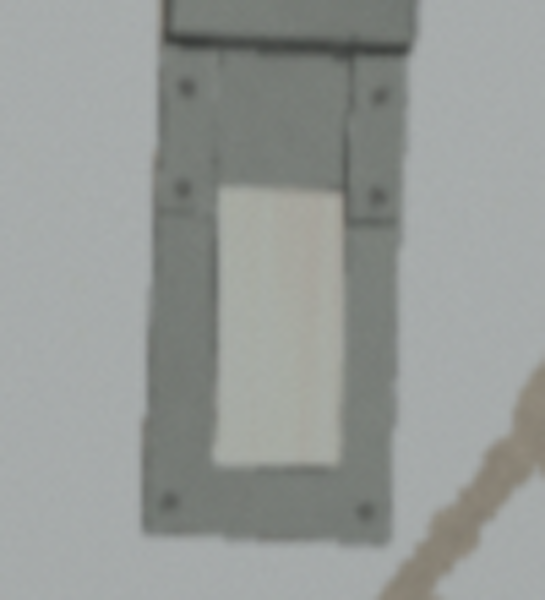

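The plate lies flat on the apron: crop corners (218,186), (345,191), (340,466), (213,464), with only about the last 15 mm between the rails.

Run:
```python
from h import *
c=(np.array([[218,186],[345,191],[340,466],[213,464]])+.5)/5.4525-.5+[310,200]
w=unproj("top",c,23);print(w.round(1),w.mean(0).round(1))
d=(w[0]+w[1]-w[2]-w[3])/2;print(np.linalg.norm(d),np.degrees(np.arctan2(d[1],d[0])),np.linalg.norm(w[0]-w[1]))
o=manip.get_obs();print(o["eef_pos"],o["grip_width"],o["joint_positions"].round(3))
```

```text
[[553.5  13.2  23. ]
 [551.  -46.9  23. ]
 [422.5 -42.4  23. ]
 [423.6  16.9  23. ]] [487.6 -14.8  23. ]
129.29936110715187 -1.8131799793458494 60.16966419730634
[ 442.16290529 -214.13884221  191.82021978] 78.99004987870477 [-6.970e-01  1.000e-03  1.896e+00 -0.000e+00  1.246e+00 -2.218e+00]
```

```bash
python3 -m creep '[70,0.05,0.2,0,0,0,0.002,70,0.1,0.4,0,0,0,0.002,70,0.15,0.6,0,0,0,0.002,70,0.182,0.798,0,0,0,0.002,70,0.182,0.798,0,0,0,0.002,70,0.182,0.798,-0.2,0,0,0.002,70,0.182,0.798,-0.4,0,0,0.002,70,0.182,0.798,-0.54,0,0,0.002,70,0.182,0.798,-0.58,0,0,0.002,70,0.182,0.798,-0.58,0,0,0.002]'; python3 -m creep '[70,0,0,-0.008,0,0,0,70,0,0,-0.016,0,0,0,70,0,0,-0.024,0,0,0,70,0,0,-0.032,0,0,0,70,0,0,-0.04,0,0,0]'
```

```text
time_s: 16.1
eef_pos: [487.0, -12.0, 46.1]
tool_rot: [0.017, 1.0, 0.001, -0.002]
wrist_force: [0.1, -0.3, 0.3]
grip_width: 70.1
finger_force: 0.0
time_s: 16.6
eef_pos: [489.0, -12.7, 37.6]
tool_rot: [0.017, 1.0, -0.0, 0.0]
wrist_force: [-0.8, 0.3, 0.4]
grip_width: 70.1
finger_force: 0.0
```

```bash
python3 -m creep '[70,-0.004,-0.006,-0.003,0,0,0,70,-0.004,-0.006,-0.006,0,0,0,70,-0.004,-0.006,-0.009,0,0,0]'|grep -E "eef|wri"; python3 -m creep '[70,0,0,-0.003,0,0,0,70,0,0,-0.006,0,0,0]'|grep -E "eef|wri";python3 -m creep '[70,0,0,-0.003,0,0,0,70,0,0,-0.006,0,0,0]'|grep -E "eef|wri"
```

```text
eef_pos: [487.6, -14.2, 35.0]
wrist_force: [-0.3, 0.5, -0.4]
eef_pos: [487.7, -14.1, 33.5]
wrist_force: [-0.8, 0.2, 0.3]
eef_pos: [487.7, -14.1, 32.3]
wrist_force: [-2.9, -0.1, 9.1]
```

```bash
python3 -m creep '[70,0,0,0.014,0,0,0,70,0,0,0.014,0,0,0]'|grep -E "eef|wri"; python3 -m creep '[62,0,0,0,0,0,0,62,0,0,0,0,0,0,58,0,0,0,0,0,0,50,0,0,0,0,0,0,50,0,0,0,0,0,0,50,0,0,0,0,0,0]'
```

```text
eef_pos: [488.1, -14.2, 36.0]
wrist_force: [0.2, 0.7, -0.3]
time_s: 18.1
eef_pos: [487.7, -14.2, 36.1]
tool_rot: [0.017, 1.0, -0.0, -0.0]
wrist_force: [-2.6, 0.1, 6.3]
grip_width: 57.9
finger_force: 63.4
```

```bash
python3 -m creep '[45,0,0,0.004,0,0,0,45,0,0,0.012,0,0,0,45,0,0,0.03,0,0,0,45,0,0,0.08,0,0,0,45,0,0,0.16,0,0,0,45,0,0,0.24,0,0,0,45,0,0,0.32,0,0,0,45,0,0,0.32,0,0,0,45,0,0,0.32,0,0,0]'
python3 - <<'E'
from h import *
b=optics.snapshot("scene")[:,:,::-1]
cv2.imwrite("pics/lift.png",cv2.resize(b[110:230,220:380],(800,600),interpolation=cv2.INTER_CUBIC))
E
```

```text
time_s: 19.0
eef_pos: [487.8, -14.2, 115.9]
tool_rot: [0.017, 1.0, -0.0, 0.001]
wrist_force: [-0.7, -0.6, -4.8]
grip_width: 58.2
finger_force: 65.6
```

View pics/lift.png

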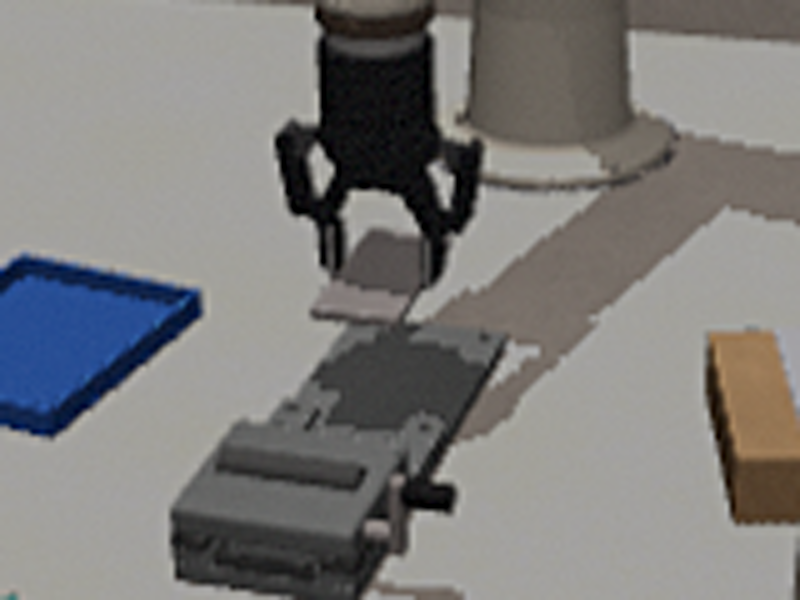

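The plate is held level above the apron at crop (370,270). Next I'll carry it to the tray.

```bash
python3 -m creep '[45,-0.005,-0.04,0,0,0,-0.003,45,-0.01,-0.12,0,0,0,-0.006,45,-0.02,-0.24,0,0,0,-0.01,45,-0.03,-0.36,0,0,0,-0.015,45,-0.04,-0.48,0,0,0,-0.02,45,-0.05,-0.6,0,0,0,-0.025,45,-0.06,-0.72,0,0,0,-0.025,45,-0.07,-0.84,0,0,0,-0.025,45,-0.07,-0.92,0,0,0,-0.025,45,-0.07,-0.96,0,0,0,-0.025]'; python3 -m creep '[45,0,-0.06,0,0,0,0,45,0,-0.1,0,0,0,0,45,0,-0.1,0,0,0,0,45,0,-0.1,-0.06,0,0,0,45,0,-0.1,-0.14,0,0,0,45,0,-0.1,-0.22,0,0,0,45,0,-0.1,-0.26,0,0,0,45,0,-0.1,-0.28,0,0,0,45,0,-0.1,-0.29,0,0,0,45,0,-0.1,-0.29,0,0,0]'
python3 - <<'E'
from h import *
b=optics.snapshot("top")[:,:,::-1];s=optics.snapshot("scene")[:,:,::-1]
cv2.imwrite("pics/tray.png",np.hstack([cv2.resize(b[210:320,410:520],(400,400)),cv2.resize(s[120:220,180:280],(400,400))]))
E
```

```text
time_s: 20.05
eef_pos: [469.2, -256.1, 114.6]
tool_rot: [0.096, 0.995, 0.0, -0.001]
wrist_force: [-0.3, -0.4, -3.7]
grip_width: 57.5
finger_force: 65.6
time_s: 21.05
eef_pos: [470.5, -279.2, 43.4]
tool_rot: [0.095, 0.995, -0.0, 0.0]
wrist_force: [-0.9, -0.1, -3.9]
grip_width: 57.8
finger_force: 65.6
```

View pics/tray.png

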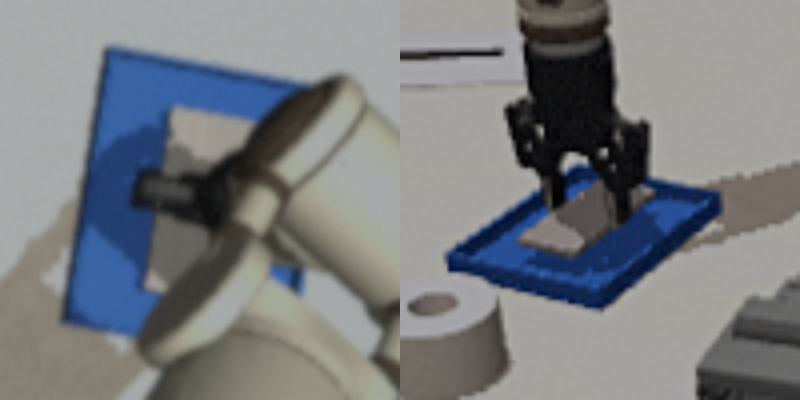

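The plate is centred over the tray, at (210,200) in the left half of the picture and aligned with it. I'll lower it gently: 43.4 mm to about 25 mm.

```bash
python3 -m creep '[45,0,0,-0.008,0,0,0,45,0,0,-0.016,0,0,0,45,0,0,-0.024,0,0,0,45,0,0,-0.032,0,0,0,45,0,0,-0.04,0,0,0,45,0,0,-0.046,0,0,0,45,0,0,-0.052,0,0,0,45,0,0,-0.056,0,0,0,45,0,0,-0.06,0,0,0]'|grep -E "eef|wri"; python3 -m creep '[45,0,0,-0.002,0,0,0,45,0,0,-0.004,0,0,0,45,0,0,-0.006,0,0,0]'|grep -E "eef|wri"; python3 -m creep '[45,0,0,-0.002,0,0,0,45,0,0,-0.004,0,0,0]'|grep -E "eef|wri"
```

```text
eef_pos: [470.2, -279.2, 28.0]
wrist_force: [-0.3, -0.3, -3.6]
eef_pos: [470.2, -279.1, 26.6]
wrist_force: [0.0, -0.1, -3.8]
eef_pos: [470.2, -279.2, 25.6]
wrist_force: [0.5, -0.3, -4.6]
```

```bash
python3 -m creep '[45,0,0,-0.002,0,0,0,45,0,0,-0.003,0,0,0]'|grep -E "eef|wri"; python3 -m creep '[45,0,0,-0.002,0,0,0,45,0,0,-0.003,0,0,0]'|grep -E "eef|wri"
```

```text
eef_pos: [470.2, -279.2, 25.2]
wrist_force: [-1.7, 1.4, 0.8]
eef_pos: [470.2, -279.2, 25.1]
wrist_force: [-4.7, 3.7, 10.4]
```

Contact is at the expected height, so I'll release and retreat.

```bash
python3 -m creep '[62,0,0,0.002,0,0,0,66,0,0,0.002,0,0,0,70,0,0,0.002,0,0,0,74,0,0,0.002,0,0,0,76,0,0,0.002,0,0,0,76,0,0,0.006,0,0,0,76,0,0,0.02,0,0,0,76,0,0,0.06,0,0,0,76,0,0,0.2,0,0,0,76,0,0,0.4,0,0,0]'; python3 -m creep '[76,0,0.2,0.2,0,0,0,76,0,0.4,0.4,0,0,0,76,0,0.6,0.4,0,0,0,76,0,0.8,0.4,0,0,0,76,0,1,0.4,0,0,0,76,0,1,0.4,0,0,0,76,0,1,0.4,0,0,0]'
python3 - <<'E'
from h import *
b=optics.snapshot("top")[:,:,::-1];s=optics.snapshot("scene")[:,:,::-1]
cv2.imwrite("pics/end.png",np.hstack([cv2.resize(b[210:320,410:520],(400,400)),cv2.resize(s[120:220,180:280],(400,400))]))
E
```

```text
time_s: 23.95
eef_pos: [468.4, -277.6, 123.2]
tool_rot: [0.095, 0.995, 0.002, -0.002]
wrist_force: [1.3, -1.7, 0.9]
grip_width: 76.1
finger_force: 0.0
time_s: 24.65
eef_pos: [470.0, -25.7, 225.2]
tool_rot: [0.093, 0.996, 0.0, 0.001]
wrist_force: [-0.3, 0.4, -0.9]
grip_width: 76.0
finger_force: 0.0
```

View pics/end.png

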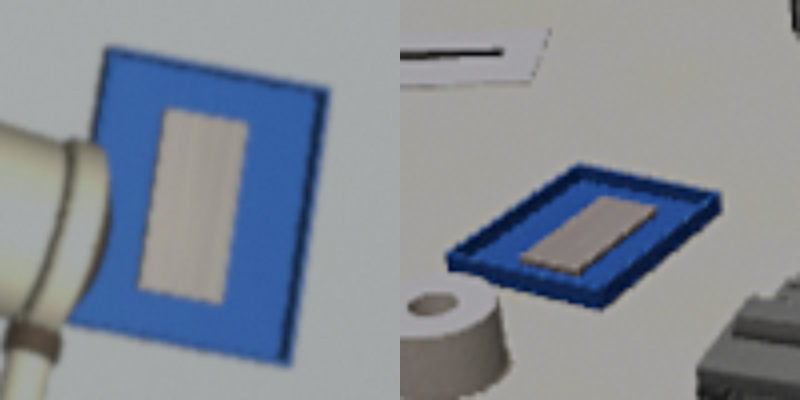

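The plate lies flat and centred in the tray, at (193,205) in the left half, released and with the arm clear. I'll hand in.

```bash
python3 -c "
from rig import job;print(job.finish_job())"
```

```text
the job is handed in; nothing more can be done
None
```

The die plate was dragged out onto the apron, lifted, laid flat near the middle of the tray and released; the job was handed in at about 25 s, and no verdict came back.

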